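Turn a stacking tote end for end and push it up the ramp until it locks on the tote below

TASK

The blue stacking tote on the turntable is the same way round as the grey one at the top of the ramp, so the two would not interlock. Turn the turntable clockwise (seen from above) to its stop by pushing the blue tote, so that its yellow end faces away from the ramp, then push the tote gently up the ramp on to the grey one until its runners drop fully home behind the grey tote's rim and it sits level. Push it, do not lift it over, and leave the things lying round about where they are.

Things in the scene. Friction and masses are not known exactly. Their poses are not given: they have to be found in the camera images.
- stand: Fixed aluminium stacking stand. Origin: underside of its 180 x 480 x 6 mm base plate, on the bench, on the track's middle line; its y axis is the pushing direction (turntable, ramp, grey tote), x lies across, z up. In this frame the turntable's axis is at y = -146 mm, the ramp runs from y = -42 to +35, and the grey tote stands beyond.
- ramp_top (a point): Middle of the ramp's crest, 75 mm above the bench, axes as the stand's. The steel ramp rises (17 degrees) from 51 mm at its foot, 77 mm before the crest, between grey side cheeks 147 mm apart and 28 mm high over the slope, with flared mouths. Two guide bars, equally far apart, tops 98 mm above the bench, continue them on both sides of the grey tote.
- grey_tote_area (a point): The fixed grey tote, same model as the blue one, yellow end away from the ramp, stands with its centre on the track within 10 mm either way (stand y) of this point: find by touch or sight just where. This point is at its rail height, 66 mm; its end walls, the lips, rise to 74 mm. They are 146 mm apart inside, 5 mm thick. Blue tote seated: underside at 66 mm, centre at 100 mm.
- tote_mid (a point): Centre (34 mm above the underside) of the loose blue tote: 140 mm wide (its x), 156 mm long (its y), 68 mm high, open at the top, 0.4 to 0.85 kg. Its +y end is yellow. End walls 5 mm thick, from 12 to 68 mm above the underside; outer side walls to 66 mm (x = -70) and 60 mm (x = +70). Well inside: x -47 to +33, y -73 to +73, floor at 16 mm. z up.
- tote: The blue tote's body; origin: middle of its underside. Under it run two runners 12 mm high, 138 mm long, at x = +58 and -40 mm: they drop behind the grey tote's near lip and stop at its far lip (8 mm of play). With its y axis opposite to the stand's it interlocks; the same way round the runners miss the rails.
- tote_yellow_end (a point): Middle of the outer face of the blue tote's yellow end, 78 mm from the centre along the tote's +y, 34 mm above its underside.
- turntable_top (a point): Centre of the steel turntable's top face (204 mm in diameter, 54 mm above the bench), on its vertical axis. The blue tote stands on it between two grey guide rails 146 mm apart, their tops 86 mm above the bench and 124 mm long, so pushing the tote's side above the rails turns the turntable.
- turntable (a joint): Turntable angle in rad, counter-clockwise from above positive. 0 is a hard stop: tote lined up with the ramp, yellow end away from it. It starts between 2.6 and 3.6 (yellow end towards the ramp). Light friction (about 0.04 Nm); it stays where it is left.
- solder_reel: Bystander: small reel of solder wire, 76 mm in diameter, 56 mm high; origin at its underside.
- blue_tape: Bystander: roll of blue tape lying flat, 60 mm in diameter, 24 mm high; origin at its underside.
- teal_dispenser: Bystander: teal tape dispenser, 35 x 90 x 55 mm; origin at its underside.

How it is judged:
By the outcome, as a careful person would: the job done as asked, in the order asked, and still so for the second after the job is handed in, with the robot touching nothing.
It also fails if it takes over 61 s, if anything falls off the work surface, if the arm or the gripper's body presses on something with over 40 N, if the wrist force passes 120 N, or if a joint passes its speed limit or range.

ROBOT

A 6-joint arm with a two-finger parallel gripper is mounted at the origin on a cart in front of the work surface, level with it; the furniture and walls round the work are solid. World frame = base frame: x ahead of the robot, y to its left, z up, the work surface at z = 0. Lengths are in mm, angles in rad, forces in N, time in s.
With the tool pointing down it reaches from about 250 to 800 mm from the base axis. Payload 3.9 kg.
Tool frame: the origin (TCP) lies midway between the tips of the shut fingers; the grasp point (between the pads) lies 19 mm behind it; z points along the fingers, y is the line along which they close (so a half turn about z gives the same grasp; the last joint's range is limited). The gripper opens to 85 mm and grips with 20 to 120 N. Pads are 22 mm wide; open, the fingers measure 114 mm over their backs; the gripper's body (76 mm by 85 mm) begins 54 mm behind the grasp point. The pads swing forward as they close: fully open they stand 13 mm farther back than shut.
Start: joints at [-1.23, 0.26, -0.138, 1.173, 0, 1.571], TCP at [175.472, -494.798, 231.304] pointing down, gripper open.
Joint ranges: [-2.78, 2.78], [-0.83, 1.72], [-1.28, 1.37], [-1.9, 2.12], [-1.57, 1.48], [-3.14, 3.14]. Speed limits (rad/s): [2.57, 2.57, 3.14, 3.14, 3.14, 3.14].

INTERFACE

Orientations are given as a unit quaternion [w, x, y, z].
In Python, from bench import manip, eyes gives the robot as it stands.
- The arm moves only by the shell command python3 -m jog 'ROWS' [FORCE]. ROWS is a JSON object of lists of equal length, an entry for each row: "delta_pos": the shift along the world's x, y, z in m, a list of three; "turn": the turn, a rotation vector about the world's x, y, z in degrees, a list of three; "gripper": the opening in per cent of the stroke, from 0 (shut) to 100 (fully open). In form: {"delta_pos": [[tx, ty, tz], ...], "turn": [[wx, wy, wz], ...], "gripper": [gripper, ...]}. A call has 1 to 20 rows; each row is the pose to reach, as a shift and turn from the pose commanded when the call began; what a row does not reach only later rows make up. A row lasts 1/8 s, in which the tool goes at most 62.5 mm and 10.7 degrees, less where a joint would pass 70% of its speed; a pose out of reach is approached as far as the arm can. A call with a gripper value outside its range is refused whole. The fingers move at their own pace and stop on an object; FORCE is the grip in N (left out, the last holds). Time passes only in rows, so rows that repeat a pose let the fingers close. It gives the time, the measured TCP pose, the force, the opening and the grip force at its end, in the units of the state.
- manip.get_obs(): the state, without advancing time (a new reading comes with each control period).
- eyes.grab_frame(name): name is "scene" or "top"; returns a dict with "color" (480x640x3 uint8, red, green, blue), "vfov" (degrees; the focal length in pixels is half the picture's height over the tangent of half this angle, whatever the lens; pixels are square), "cx", "cy" (the principal point, pixels), "rvec" (rotation vector, rad) and "tvec" (3), from world to camera coordinates, as OpenCV has them. Camera axes: x right, y down, z forward; pixel columns grow to the right and rows downward; lengths in mm; the calibration is good to about 2 mm. A picture is of the moment at which its call begins. There is no depth.
- manip.sign_off(): hands the job in; it is judged then, once.
The state is a dict: "time_s": time; "joint_pos": joint angles; "qd": joint speeds; "effort": joint torques, N m; "tcp_pos": TCP position; "eef_rot": TCP orientation; "wrist_force": force on the tool from outside, world axes, zero at the start; "wrist_torque": the same for the moment, N m; "finger_gap": finger opening in mm; "finger_force": force on a finger pad.
Only numpy, scipy, OpenCV 4.12 (cv2) and the standard library are available. Lean on these libraries where they do the work, as an engineer would, in place of code of your own. Each camera call takes 0.05 s, during which the arm holds its last target. There are 200 camera calls.

## Working session

There is one attempt and no reset: what is moved stays moved. The work goes in short steps, Python scripts to look and compute and a shell command to move; the robot and the scene stay as the last step left them, time stands still between calls to the robot, and variables do not carry over. Pictures are saved under pics/ and viewed, at most 10 in all, crops included, and the job is handed in when it is done.

```bash
mkdir -p pics
python3 - <<'E'
from bench import manip, eyes
import cv2, json
for n in("scene","top"):
    f=eyes.grab_frame(n); cv2.imwrite(f"pics/{n}0.png",f["color"][:,:,::-1])
    print(n,{k:(v if not hasattr(v,'tolist') else v.tolist()) for k,v in f.items() if k!="color"})
print(manip.get_obs())
E
```

```text
scene {'vfov': 56.74379576362858, 'cx': 314.87207560467425, 'cy': 239.06303404118742, 'rvec': [2.2546567007597735, -0.5220880567659251, 0.2550076204221043], 'tvec': [-611.4439520927262, 197.52850497390264, 907.7632534238289]}
top {'vfov': 48.842045636869805, 'cx': 320.22320752150654, 'cy': 234.06769058173774, 'rvec': [2.1946086971255627, -2.1536476633460735, 0.1278592821421728], 'tvec': [-103.4780976733356, 650.3035581473679, 1140.823040977079]}
{'time_s': 0.1, 'joint_pos': array([-1.22998909e+00,  2.60646496e-01, -1.39292371e-01,  1.17270021e+00,
       -5.10439646e-06,  1.57080893e+00]), 'qd': array([ 1.12850883e-05, -1.20695088e-03,  3.89216189e-03, -4.59877093e-04,
        1.00435991e-03, -1.47779832e-04]), 'effort': array([-4.01996676e-04, -4.06508052e+01,  2.54527313e+01,  1.01339541e-02,
       -5.90713807e-05, -1.10500886e-05]), 'tcp_pos': array([ 175.26482508, -494.20229566,  230.51358181]), 'eef_rot': array([-9.07598518e-04,  9.85517052e-01,  1.69573855e-01, -1.58768215e-04]), 'wrist_force': array([-0.13658622, -1.00868286, -0.2274738 ]), 'wrist_torque': array([ 0.03222298,  0.06891728, -0.02251472]), 'finger_force': 0.0, 'finger_gap': 85.77212575075949}
```

View pics/scene0.png

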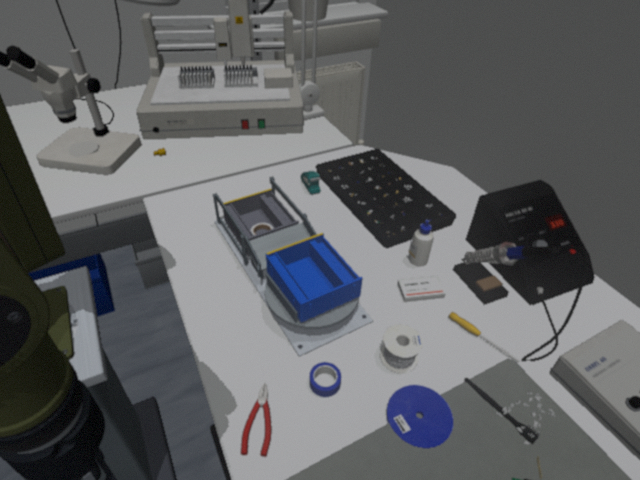

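View pics/top0.png

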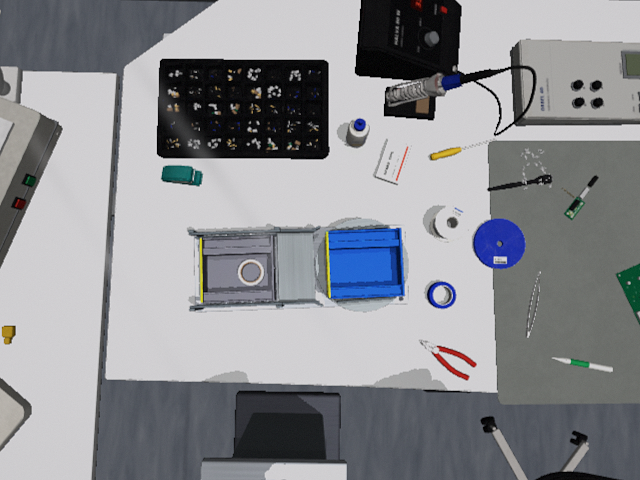

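The top view shows the grey tote (yellow end at col 201), the ramp (275–320) and the blue tote (yellow end col 328, plain end col 402, rows 229–298). The track runs along the image rows, with the solder reel at (447,222) and the tape at (441,294). Next, an enlarged crop.

```bash
cat > h.py <<'E'
import numpy as np, cv2
from bench import manip, eyes
def cam(f):
    fl=240/np.tan(np.radians(f["vfov"])/2)
    return np.array([[fl,0,f["cx"]],[0,fl,f["cy"]],[0,0,1]]),cv2.Rodrigues(np.array(f["rvec"]))[0],np.array(f["tvec"])
def px2w(f,u,v,z):
    K,R,t=cam(f); d=R.T@np.linalg.inv(K)@[u,v,1]; c=-R.T@t
    return (c+d*(z-c[2])/d[2]).round(1)
def w2px(f,p):
    K,R,t=cam(f); q=K@(R@np.array(p,float)+t); return q[:2]/q[2]
def crop(f,name,u0,v0,u1,v1,s):
    cv2.imwrite("pics/"+name,cv2.resize(f["color"][v0:v1,u0:u1,::-1],None,fx=s,fy=s,interpolation=cv2.INTER_CUBIC))
E
python3 - <<'E'
from h import *
f=eyes.grab_frame("top"); crop(f,"c1.png",180,210,480,330,2.66)
K,R,t=cam(f); print("cam",-R.T@t)
for n,u,v,z in [("yellowTL",327,229,122),("yellowBL",327,299,122),("plainTR",402,229,122),("plainBR",402,298,122),("baseTR?",408,299,6),("greyyellow",201,235,74),("greyy2",201,302,74),("reel",447,222,56),("tape",441,294,24),("teal",182,175,50)]: print(n,px2w(f,u,v,z))
E
```

```text
cam [ 529.85520461  -76.63641472 1203.51982425]
yellowTL [ 653.8 -103.9  122. ]
yellowBL [ 510.6 -106.3  122. ]
plainTR [ 656.8 -258.7  122. ]
plainBR [ 515.4 -259.   122. ]
baseTR? [ 511.8 -292.1    6. ]
greyyellow [641.  164.5  74. ]
greyy2 [498.7 158.6  74. ]
reel [ 682.  -368.8   56. ]
tape [ 524.5 -362.5   24. ]
teal [775.9 217.1  50. ]
```

View pics/c1.png

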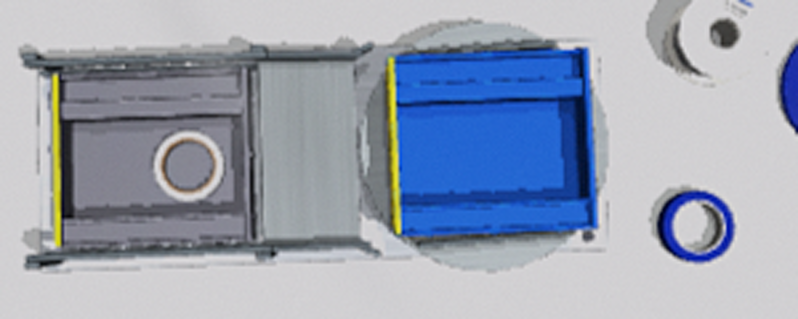

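The crop shows the tote corners at crop px (388,58), (397,235), (585,49), (597,228). The grey tote's yellow end runs (55,75)–(60,245), and the bars run from (25,55) to (370,45) and from (30,262) to (378,248). The base plate's right edge is (603,38)–(607,250).

Run:
```python
from h import *
f=eyes.grab_frame("top")
g=lambda n,x,y,z: print(n,px2w(f,180+x/2.66,210+y/2.66,z))
for a in [("b1",390,58,122),("b2",397,235,122),("b3",585,49,122),("b4",597,228,122),("gy1",55,75,74),("gy2",60,245,74),("gn1",245,66,74),("gn2",252,242,74),
("barTL",25,55,98),("barTm",255,50,98),("barBL",30,262,98),("barBm",265,252,98),("crest1",257,62,75),("crest2",262,240,75),("foot1",357,60,51),("foot2",360,240,51),("plateTR",601,40,6),("plateBR",607,250,6),("plateBL",42,270,6),("ttop",495,22,54),("tbot",490,268,54),("tright",608,140,54),("tleft",362,150,54)]: g(*a)
```

```text
b1 [ 647.9 -103.2  122. ]
b2 [ 512.  -110.8  122. ]
b3 [ 657.9 -254.4  122. ]
b4 [ 520.1 -264.   122. ]
gy1 [634.1 164.9  74. ]
gy2 [498.6 155.3  74. ]
gn1 [644.4  12.5  74. ]
gn2 [503.7   3.   74. ]
barTL [647.3 184.   98. ]
barTm [654.8   3.1  98. ]
barBL [485.7 173.1  98. ]
barBm [496.7  -9.   98. ]
crest1 [647.7   2.8  75. ]
crest2 [505.4  -4.9  75. ]
foot1 [653.5 -77.8  51. ]
foot2 [506.3 -83.   51. ]
plateTR [ 679.7 -287.3    6. ]
plateBR [ 500.7 -292.6    6. ]
plateBL [475.6 183.5   6. ]
ttop [ 687.  -191.1   54. ]
tbot [ 485.7 -188.8   54. ]
tright [ 591.3 -284.7   54. ]
tleft [579.3 -83.3  54. ]
```

```bash
python3 -m jog '{"delta_pos":[[0.02,0.02,0],[0.04,0.045,0],[0.06,0.07,0],[0.08,0.09,0],[0.1,0.115,0],[0.12,0.135,0],[0.14,0.16,0],[0.16,0.18,0],[0.18,0.205,0],[0.2,0.225,0],[0.22,0.25,0],[0.24,0.27,0],[0.26,0.295,0],[0.28,0.32,0],[0.3,0.34,0],[0.313,0.355,-0.02],[0.313,0.355,-0.05],[0.313,0.355,-0.07]],"turn":[[0,0,10],[0,0,20],[0,0,30],[0,0,40],[0,0,50],[0,0,60],[0,0,70],[0,0,80],[0,0,90],[0,0,100],[0,0,110],[0,0,120],[0,0,130],[0,0,140],[0,0,150],[0,0,160],[0,0,163.5],[0,0,163.5]],"gripper":[0,0,0,0,0,0,0,0,0,0,0,0,0,0,0,0,0,0]}' 20
python3 - <<'E'
from h import *
o=manip.get_obs();print(o["joint_pos"].round(2),o["wrist_force"])
f=eyes.grab_frame("top"); crop(f,"c2.png",280,200,440,320,5)
print(w2px(f,o["tcp_pos"]))
E
```

```text
time_s: 2.45
tcp_pos: [487.9, -139.2, 159.8]
eef_rot: [-0.001, -0.027, 1.0, 0.0]
wrist_force: [-0.1, 0.2, -0.8]
finger_gap: 0.3
finger_force: 0.0
[-0.28  0.27 -0.31  0.99 -0.   -0.33] [-0.14058162  0.18124554 -0.80959067]
[344.153101   311.34621385]
```

View pics/c2.png

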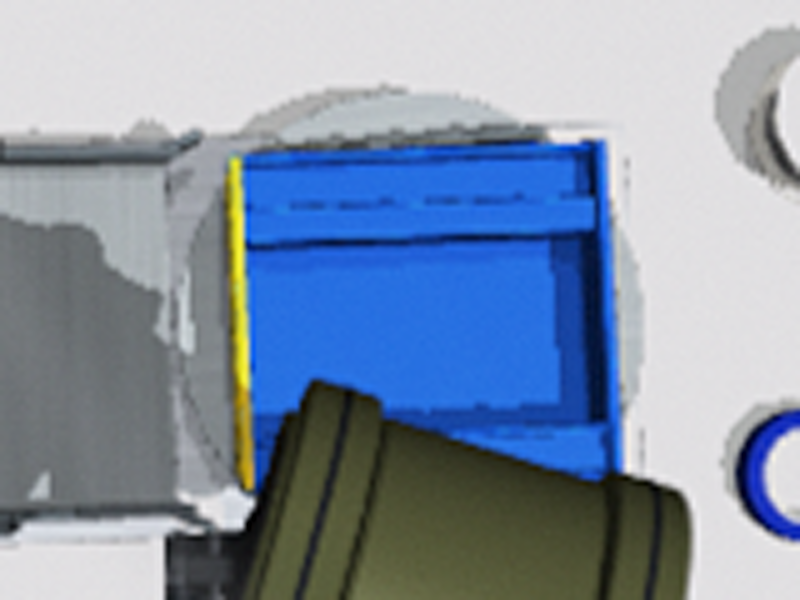

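The crop shows the arm over the near-left corner of the tote, which hasn't moved (yellow end crop px (233,160)–(248,490)). The yaw is still about 3°. Next I work out the arc rows.

```bash
python3 - <<'E'
import numpy as np
C=np.array([586,-184]);y=0.054
def P(x,yy,ph):
    a=y+np.radians(ph); return C+[np.cos(a)*x-np.sin(a)*yy,np.sin(a)*x+np.cos(a)*yy]
s=np.array([488.47,-139.8])
for x,ph in [(-95,0),(-81,0)]+[(-81,-10*k) for k in range(1,19)]: print(ph,((P(x,50,ph)-s)/1000).round(4).tolist())
E
python3 -m jog '{"delta_pos":[[0,0,-0.03],[0,0,-0.055],[0,0,-0.064]],"turn":[[0,0,0],[0,0,0],[0,0,0]],"gripper":[0,0,0]}'
```

```text
0 [-0.0, 0.0006]
0 [0.0139, 0.0014]
-10 [0.0231, 0.0152]
-20 [0.0346, 0.0272]
-30 [0.0479, 0.037]
-40 [0.0628, 0.0444]
-50 [0.0787, 0.0491]
-60 [0.0952, 0.051]
-70 [0.1118, 0.0499]
-80 [0.1279, 0.046]
-90 [0.1431, 0.0394]
-100 [0.1569, 0.0302]
-110 [0.1689, 0.0188]
-120 [0.1788, 0.0054]
-130 [0.1862, -0.0095]
-140 [0.1908, -0.0254]
-150 [0.1927, -0.0419]
-160 [0.1917, -0.0584]
-170 [0.1878, -0.0745]
-180 [0.1811, -0.0898]
time_s: 2.88
tcp_pos: [487.4, -139.6, 96.3]
eef_rot: [-0.001, -0.026, 1.0, 0.0]
wrist_force: [-0.6, -0.0, 0.1]
finger_gap: -0.2
finger_force: 0.0
```

```bash
python3 -m jog '{"delta_pos":[[0.007,0.001,0],[0.014,0.0015,0],[0.0185,0.0085,0],[0.023,0.015,0],[0.029,0.0215,0],[0.0346,0.027,0],[0.041,0.0323,0],[0.048,0.037,0],[0.0553,0.041,0],[0.063,0.0445,0],[0.071,0.047,0],[0.079,0.049,0],[0.087,0.0502,0],[0.095,0.051,0],[0.1035,0.0507,0],[0.112,0.05,0],[0.12,0.0483,0],[0.128,0.046,0],[0.136,0.043,0],[0.143,0.0394,0]],"turn":[[0,0,0],[0,0,0],[0,0,-5],[0,0,-10],[0,0,-15],[0,0,-20],[0,0,-25],[0,0,-30],[0,0,-35],[0,0,-40],[0,0,-45],[0,0,-50],[0,0,-55],[0,0,-60],[0,0,-65],[0,0,-70],[0,0,-75],[0,0,-80],[0,0,-85],[0,0,-90]],"gripper":[0,0,0,0,0,0,0,0,0,0,0,0,0,0,0,0,0,0,0,0]}'
python3 - <<'E'
from h import *
o=manip.get_obs();print(o["joint_pos"].round(2),o["wrist_force"])
f=eyes.grab_frame("top"); crop(f,"c3.png",280,200,440,320,5)
E
```

```text
time_s: 5.38
tcp_pos: [633.1, -100.2, 98.5]
eef_rot: [0.001, 0.689, 0.725, 0.001]
wrist_force: [0.2, 1.2, 0.2]
finger_gap: 0.1
finger_force: 0.3
[-0.16  0.53 -0.07  0.97  0.    1.36] [0.17766709 1.22146442 0.18287249]
```

View pics/c3.png

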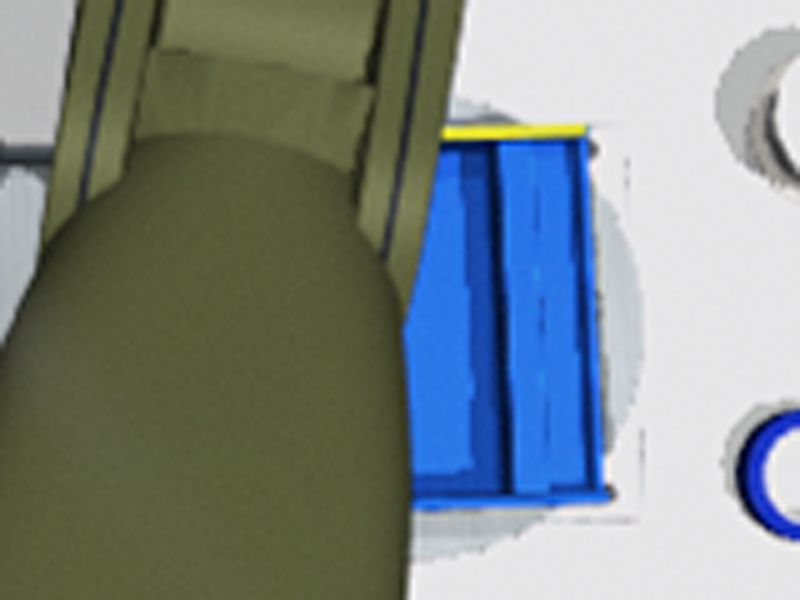

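The blue tote has turned 90° clockwise, with its yellow end now at the far side (crop row 131). I continue the arc.

```bash
python3 -m jog '{"delta_pos":[[0.0072,-0.0044,0],[0.0139,-0.0092,0],[0.0202,-0.0147,0],[0.0259,-0.0206,0],[0.0311,-0.0271,0],[0.0358,-0.034,0],[0.0398,-0.0414,0],[0.0432,-0.0489,0],[0.0458,-0.0568,0],[0.0478,-0.0648,0],[0.049,-0.073,0],[0.0497,-0.0813,0],[0.0495,-0.0896,0],[0.0487,-0.0978,0],[0.047,-0.106,0],[0.0448,-0.1139,0],[0.0433,-0.118,0]],"turn":[[0,0,-5],[0,0,-10],[0,0,-15],[0,0,-20],[0,0,-25],[0,0,-30],[0,0,-35],[0,0,-40],[0,0,-45],[0,0,-50],[0,0,-55],[0,0,-60],[0,0,-65],[0,0,-70],[0,0,-75],[0,0,-80],[0,0,-82.5]],"gripper":[0,0,0,0,0,0,0,0,0,0,0,0,0,0,0,0,0]}'
python3 -m jog '{"delta_pos":[[-0.0017,-0.0037,0],[-0.0035,-0.0076,0]],"turn":[[0,0,-2.5],[0,0,-5]],"gripper":[0,0]}'
python3 - <<'E'
from h import *
o=manip.get_obs();print(o["joint_pos"].round(2),o["wrist_force"])
f=eyes.grab_frame("top"); crop(f,"c4.png",280,200,440,320,5)
E
```

```text
time_s: 7.55
tcp_pos: [675.9, -218.8, 98.3]
eef_rot: [0.0, 0.996, 0.091, 0.001]
wrist_force: [0.8, 0.2, 0.5]
finger_gap: 0.0
finger_force: 0.5
time_s: 7.8
tcp_pos: [672.6, -226.3, 98.3]
eef_rot: [0.0, 0.999, 0.048, 0.001]
wrist_force: [1.4, 0.1, 1.2]
finger_gap: -0.1
finger_force: 0.6
[-0.32  0.64  0.14  1.07  0.    2.72] [1.44953702 0.11206644 1.16442079]
```

View pics/c4.png

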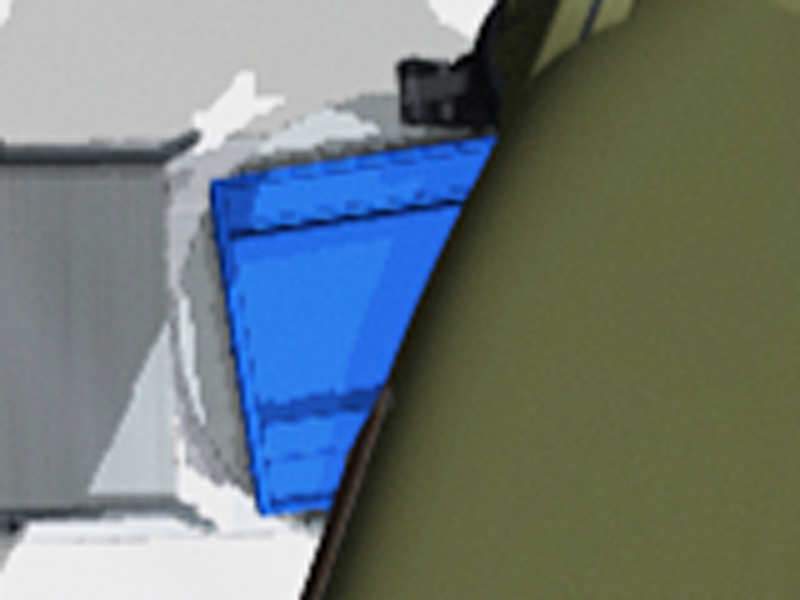

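The tote is about 5° short of alignment: its ramp-side edge runs crop (215,185)–(262,512), an 8° slope. I keep pushing in small steps and watch the force.

```bash
python3 -m jog '{"delta_pos":[[-0.001,-0.0018,0],[-0.002,-0.0036,0],[-0.0033,-0.0036,0],[-0.0045,-0.0036,0]],"turn":[[0,0,-1.3],[0,0,-2.5],[0,0,-3.5],[0,0,-4.5]],"gripper":[0,0,0,0]}'
python3 -m jog '{"delta_pos":[[-0.0012,0,0],[-0.0024,0,0]],"turn":[[0,0,-1],[0,0,-1]],"gripper":[0,0]}'
```

```text
time_s: 8.35
tcp_pos: [668.2, -230.4, 97.9]
eef_rot: [0.001, 1.0, 0.008, 0.002]
wrist_force: [5.9, -2.8, 1.1]
finger_gap: 0.2
finger_force: 2.1
time_s: 8.6
tcp_pos: [666.1, -230.6, 97.9]
eef_rot: [0.001, 1.0, -0.0, 0.002]
wrist_force: [5.9, -3.3, -0.6]
finger_gap: -0.2
finger_force: 2.7
```

```bash
python3 -m jog '{"delta_pos":[[-0.0012,0,0],[-0.0024,0,0],[-0.0036,0,0]],"turn":[[0,0,0],[0,0,0],[0,0,0]],"gripper":[0,0,0]}'
python3 - <<'E'
from h import *
f=eyes.grab_frame("top"); crop(f,"c5.png",280,200,440,320,5)
E
```

```text
time_s: 8.98
tcp_pos: [664.8, -231.9, 98.5]
eef_rot: [0.002, 1.0, -0.0, 0.004]
wrist_force: [9.3, -5.8, -0.6]
finger_gap: -0.0
finger_force: 4.9
```

View pics/c5.png

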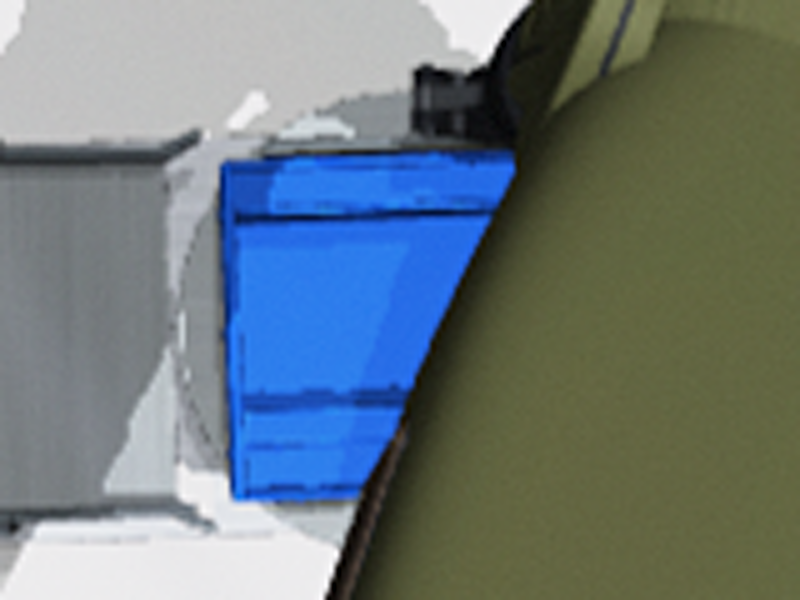

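The tote is lined up and at the stop: its ramp edge runs crop (222,162)–(237,498), about 2.6°, matching the track. Next I go round behind it with the gripper open and tilted 20°.

```bash
python3 - <<'E'
from scipy.spatial.transform import Rotation as R
import numpy as np
for a in(10,20):
  r=R.from_rotvec(np.radians(a)*np.array([.9986,.052,0]))*R.from_euler('z',93 if a==20 else 50,degrees=True)
  print(r.as_rotvec(degrees=True).round(1))
E
python3 -m jog '{"delta_pos":[[0.015,0,0],[0.015,0,0.03],[0.015,0,0.06],[0.015,0,0.1]],"turn":[[0,0,0],[0,0,0],[0,0,0],[0,0,0]],"gripper":[0,0,0,0]}'
```

```text
[ 9.6 -3.9 49.9]
[ 16.2 -15.4  92. ]
time_s: 9.52
tcp_pos: [673.7, -228.6, 196.3]
eef_rot: [-0.001, 1.0, 0.0, -0.003]
wrist_force: [0.0, 0.6, -0.5]
finger_gap: -0.2
finger_force: 0.0
```

```bash
python3 -m jog '{"delta_pos":[[-0.01,-0.01,0],[-0.02,-0.02,0],[-0.03,-0.03,0],[-0.04,-0.04,0],[-0.05,-0.05,0],[-0.06,-0.06,0],[-0.07,-0.061,0],[-0.084,-0.061,0],[-0.084,-0.061,-0.02],[-0.084,-0.061,-0.03],[-0.084,-0.061,-0.04],[-0.084,-0.061,-0.04]],"turn":[[1.6,-1.5,9.2],[3.2,-3.1,18.4],[4.9,-4.6,27.6],[6.5,-6.2,36.8],[8.1,-7.7,46],[9.7,-9.2,55.2],[11.3,-10.8,64.4],[13,-12.3,73.6],[14.6,-13.9,82.8],[16.2,-15.4,92],[16.2,-15.4,92],[16.2,-15.4,92]],"gripper":[0,0,0,20,40,60,80,100,100,100,100,100]}'
python3 - <<'E'
from h import *
o=manip.get_obs();print(o["joint_pos"].round(2))
from scipy.spatial.transform import Rotation as R
q=o["eef_rot"]; print(R.from_quat([q[1],q[2],q[3],q[0]]).as_matrix().round(3))
f=eyes.grab_frame("scene"); crop(f,"s1.png",200,170,400,350,4); print(w2px(f,o["tcp_pos"]))
E
```

```text
time_s: 11.02
tcp_pos: [590.8, -289.8, 156.1]
eef_rot: [-0.127, 0.678, 0.714, 0.119]
wrist_force: [0.2, 0.4, -0.2]
finger_gap: 85.6
finger_force: 0.0
[-0.59  0.69  0.33  1.43  0.28  0.9 ]
[[-0.047  0.999 -0.02 ]
 [ 0.938  0.051  0.343]
 [ 0.343 -0.003 -0.939]]
[341.65213011 286.20490493]
```

View pics/s1.png

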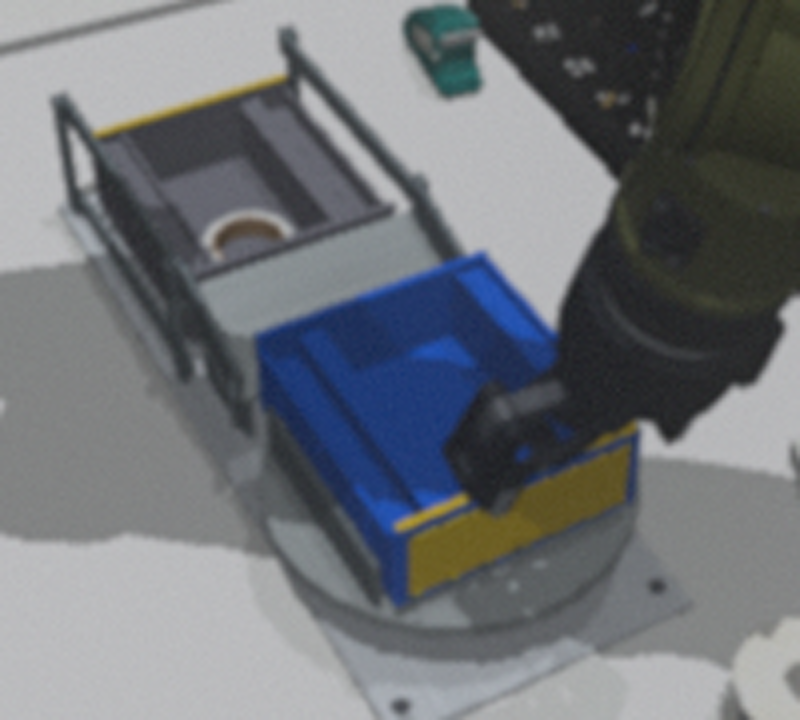

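The picture shows the tote lined up with the ramp, its yellow end towards the viewer (top edge crop (397,525)–(637,430)), and the gripper above and behind it. I check that end's position while going back and down.

```bash
python3 - <<'E'
from h import *
f=eyes.grab_frame("scene")
for u,v in((397,528),(637,434)): print(px2w(f,200+u/4,170+v/4,122))
E
python3 -m jog '{"delta_pos":[[0.0005,-0.005,-0.03],[0.0005,-0.005,-0.06],[0.0005,-0.005,-0.085],[0.0005,-0.005,-0.094],[0.0005,-0.005,-0.094]],"turn":[[0,0,0],[0,0,0],[0,0,0],[0,0,0],[0,0,0]],"gripper":[100,100,100,100,100]}'
```

```text
[ 517.  -263.9  122. ]
[ 648.8 -260.8  122. ]
time_s: 11.75
tcp_pos: [592.2, -295.4, 63.7]
eef_rot: [-0.126, 0.678, 0.715, 0.12]
wrist_force: [-0.1, -0.5, 0.2]
finger_gap: 85.3
finger_force: 0.0
```

```bash
python3 -m jog '{"delta_pos":[[-0.0004,0.008,0],[-0.0008,0.016,0],[-0.0012,0.024,0],[-0.0015,0.029,0],[-0.0018,0.034,0],[-0.002,0.039,0],[-0.0023,0.044,0],[-0.0025,0.049,0],[-0.0028,0.054,0],[-0.0031,0.059,0]],"turn":[[0,0,0],[0,0,0],[0,0,0],[0,0,0],[0,0,0],[0,0,0],[0,0,0],[0,0,0],[0,0,0],[0,0,0]],"gripper":[100,100,100,100,100,100,100,100,100,100]}'
python3 -m jog '{"delta_pos":[[-0.0003,0.005,0],[-0.0005,0.01,0],[-0.0008,0.015,0],[-0.001,0.02,0],[-0.0013,0.025,0],[-0.0016,0.03,0],[-0.0018,0.035,0],[-0.0021,0.04,0]],"turn":[[0,0,0],[0,0,0],[0,0,0],[0,0,0],[0,0,0],[0,0,0],[0,0,0],[0,0,0]],"gripper":[100,100,100,100,100,100,100,100]}'
```

```text
time_s: 13.0
tcp_pos: [589.3, -236.5, 63.4]
eef_rot: [-0.126, 0.678, 0.715, 0.12]
wrist_force: [-0.7, -4.7, 1.2]
finger_gap: 85.5
finger_force: 2.3
time_s: 14.0
tcp_pos: [586.8, -196.7, 62.9]
eef_rot: [-0.126, 0.678, 0.715, 0.119]
wrist_force: [-0.5, -5.7, -1.2]
finger_gap: 85.5
finger_force: 2.8
```

```bash
python3 -m jog '{"delta_pos":[[-0.0003,0.005,0],[-0.0005,0.01,0],[-0.0008,0.015,0],[-0.001,0.02,0],[-0.0013,0.025,0],[-0.0016,0.03,0],[-0.0018,0.035,0],[-0.0021,0.04,0]],"turn":[[0,0,0],[0,0,0],[0,0,0],[0,0,0],[0,0,0],[0,0,0],[0,0,0],[0,0,0]],"gripper":[100,100,100,100,100,100,100,100]}'
python3 -m jog '{"delta_pos":[[-0.0003,0.005,0.001],[-0.0005,0.01,0.002],[-0.0008,0.015,0.003],[-0.001,0.02,0.005],[-0.0013,0.025,0.007],[-0.0016,0.03,0.01]],"turn":[[0,0,0],[0,0,0],[0,0,0],[0,0,0],[0,0,0],[0,0,0]],"gripper":[100,100,100,100,100,100]}'
```

```text
time_s: 15.0
tcp_pos: [584.9, -156.2, 63.3]
eef_rot: [-0.126, 0.678, 0.715, 0.12]
wrist_force: [0.0, -2.4, -2.9]
finger_gap: 85.3
finger_force: 2.2
time_s: 15.75
tcp_pos: [583.4, -126.3, 73.6]
eef_rot: [-0.126, 0.678, 0.715, 0.12]
wrist_force: [0.4, -3.2, -1.9]
finger_gap: 85.1
finger_force: 1.8
```

```bash
python3 -m jog '{"delta_pos":[[-0.0002,0.004,0.002],[-0.0004,0.008,0.004],[-0.0006,0.012,0.006],[-0.0008,0.016,0.008],[-0.001,0.02,0.01],[-0.0012,0.024,0.012],[-0.0014,0.028,0.014]],"turn":[[0,0,0],[0,0,0],[0,0,0],[0,0,0],[0,0,0],[0,0,0],[0,0,0]],"gripper":[100,100,100,100,100,100,100]}'
python3 - <<'E'
from h import *
o=manip.get_obs()
f=eyes.grab_frame("scene"); crop(f,"s2.png",200,170,400,320,4)
E
```

```text
time_s: 16.62
tcp_pos: [582.0, -98.3, 87.6]
eef_rot: [-0.126, 0.678, 0.715, 0.12]
wrist_force: [0.1, -3.6, -0.0]
finger_gap: 85.1
finger_force: 1.9
```

View pics/s2.png

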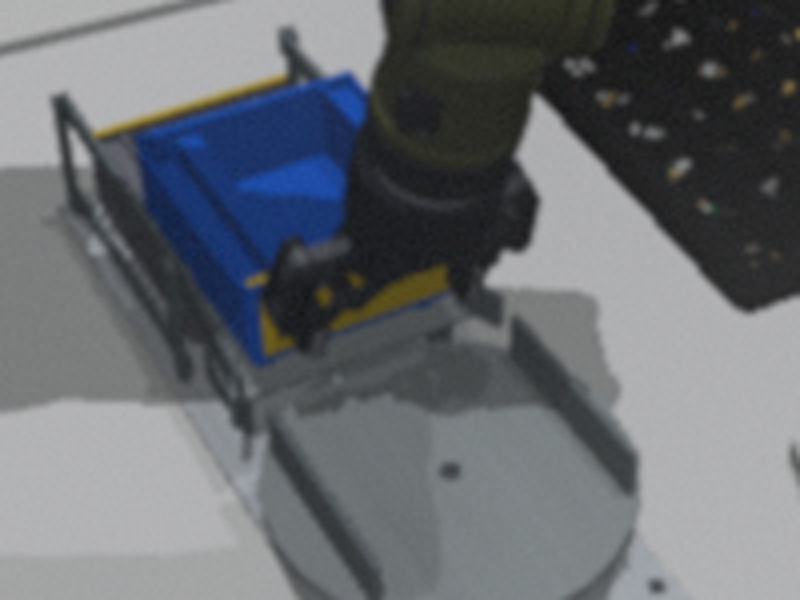

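The tote is on the ramp, its rear just past the foot (rear bottom corner at crop (262,362)), and the fingers bear on the lower part of the yellow wall. Carrying on slowly.

```bash
python3 -m jog '{"delta_pos":[[-0.0002,0.004,0.001],[-0.0004,0.008,0.002],[-0.0006,0.012,0.003],[-0.0008,0.016,0.004],[-0.001,0.02,0.004],[-0.0012,0.024,0.004],[-0.0014,0.028,0.004],[-0.0016,0.032,0.004],[-0.0018,0.036,0.004],[-0.002,0.04,0.004]],"turn":[[0,0,0],[0,0,0],[0,0,0],[0,0,0],[0,0,0],[0,0,0],[0,0,0],[0,0,0],[0,0,0],[0,0,0]],"gripper":[100,100,100,100,100,100,100,100,100,100]}'
python3 -m jog '{"delta_pos":[[-0.0002,0.004,0],[-0.0004,0.008,0],[-0.0006,0.012,0],[-0.0008,0.016,0],[-0.001,0.02,0],[-0.0012,0.024,0],[-0.0014,0.028,0],[-0.0016,0.032,0],[-0.0018,0.036,0],[-0.002,0.04,0]],"turn":[[0,0,0],[0,0,0],[0,0,0],[0,0,0],[0,0,0],[0,0,0],[0,0,0],[0,0,0],[0,0,0],[0,0,0]],"gripper":[100,100,100,100,100,100,100,100,100,100]}'
```

```text
time_s: 17.92
tcp_pos: [579.6, -58.2, 90.9]
eef_rot: [-0.126, 0.678, 0.715, 0.119]
wrist_force: [0.6, -2.1, -2.0]
finger_gap: 84.8
finger_force: 1.3
time_s: 19.18
tcp_pos: [577.9, -18.3, 91.3]
eef_rot: [-0.126, 0.678, 0.715, 0.12]
wrist_force: [-0.6, -2.1, -1.5]
finger_gap: 85.7
finger_force: 1.3
```

```bash
for i in 1; do python3 -m jog '{"delta_pos":[[-0.0001,0.002,0],[-0.0002,0.004,0],[-0.0003,0.006,0],[-0.0004,0.008,0],[-0.0005,0.01,0]],"turn":[[0,0,0],[0,0,0],[0,0,0],[0,0,0],[0,0,0]],"gripper":[100,100,100,100,100]}'; done
python3 -m jog '{"delta_pos":[[-0.0001,0.002,0],[-0.0002,0.004,0]],"turn":[[0,0,0],[0,0,0]],"gripper":[100,100]}'
python3 -m jog '{"delta_pos":[[-0.0001,0.002,0],[-0.0002,0.004,0]],"turn":[[0,0,0],[0,0,0]],"gripper":[100,100]}'
```

```text
time_s: 19.8
tcp_pos: [577.5, -8.5, 91.3]
eef_rot: [-0.126, 0.678, 0.715, 0.12]
wrist_force: [-0.3, -2.8, -1.5]
finger_gap: 85.5
finger_force: 1.3
time_s: 20.05
tcp_pos: [577.3, -4.5, 91.3]
eef_rot: [-0.126, 0.678, 0.715, 0.12]
wrist_force: [-0.2, -4.2, -1.1]
finger_gap: 85.6
finger_force: 1.3
time_s: 20.3
tcp_pos: [577.0, -0.5, 91.3]
eef_rot: [-0.126, 0.678, 0.715, 0.12]
wrist_force: [-0.0, -2.3, -2.0]
finger_gap: 85.2
finger_force: 1.3
```

```bash
python3 -m jog '{"delta_pos":[[-0.0001,0.001,0],[-0.0001,0.002,0]],"turn":[[0,0,0],[0,0,0]],"gripper":[100,100]}'
python3 -m jog '{"delta_pos":[[-0.0001,0.001,0],[-0.0001,0.002,0]],"turn":[[0,0,0],[0,0,0]],"gripper":[100,100]}'
python3 -m jog '{"delta_pos":[[-0.0001,0.001,0],[-0.0001,0.002,0]],"turn":[[0,0,0],[0,0,0]],"gripper":[100,100]}'
```

```text
time_s: 20.55
tcp_pos: [576.9, 1.5, 91.3]
eef_rot: [-0.126, 0.678, 0.715, 0.12]
wrist_force: [0.5, -3.0, -2.4]
finger_gap: 85.4
finger_force: 1.3
time_s: 20.8
tcp_pos: [577.0, 3.3, 91.5]
eef_rot: [-0.126, 0.678, 0.715, 0.12]
wrist_force: [-0.0, -4.3, -0.8]
finger_gap: 85.7
finger_force: 1.8
time_s: 21.05
tcp_pos: [576.9, 5.3, 91.4]
eef_rot: [-0.126, 0.678, 0.715, 0.12]
wrist_force: [0.2, -3.7, -0.9]
finger_gap: 85.3
finger_force: 2.0
```

```bash
python3 -m jog '{"delta_pos":[[-0.0001,0.001,0],[-0.0001,0.002,0]],"turn":[[0,0,0],[0,0,0]],"gripper":[100,100]}'
python3 -m jog '{"delta_pos":[[-0.0001,0.001,0],[-0.0001,0.002,0]],"turn":[[0,0,0],[0,0,0]],"gripper":[100,100]}'
python3 - <<'E'
from h import *
f=eyes.grab_frame("top"); cv2.imwrite("pics/t9.png",f["color"][:,:,::-1])
c=f["color"].astype(int)
m=(c[:,:,2]>120)&(c[:,:,2]>c[:,:,0]+70)
for v in range(236,306,6):
    w=np.where(m[v,180:330])[0]
    if len(w): print(v,180+w.min(),180+w.max(),px2w(f,180+w.min(),v,134)[:2])
E
```

```text
time_s: 21.3
tcp_pos: [576.9, 7.2, 91.4]
eef_rot: [-0.125, 0.678, 0.715, 0.12]
wrist_force: [-0.2, -6.0, 1.0]
finger_gap: 85.4
finger_force: 3.2
time_s: 21.55
tcp_pos: [577.3, 7.5, 91.4]
eef_rot: [-0.124, 0.678, 0.715, 0.119]
wrist_force: [0.6, -11.3, 3.5]
finger_gap: 85.8
finger_force: 5.5
236 191 265 [632.7 171.8]
242 192 265 [620.5 169.3]
248 192 265 [608.3 168.8]
254 192 265 [596.2 168.2]
260 192 265 [584.1 167.7]
266 192 266 [572.  167.2]
272 192 266 [559.9 166.7]
278 192 266 [547.9 166.2]
284 192 266 [535.9 165.6]
290 192 266 [523.9 165.1]
296 192 266 [512.  164.6]
302 192 251 [500.1 164.1]
```

The force jumped to 11 N with no further travel, so the runners are at the far lip. I back off, lift clear and look.

```bash
python3 -m jog '{"delta_pos":[[0,-0.005,0],[0.001,-0.015,0],[0.002,-0.03,0],[0.003,-0.06,0.01],[0.004,-0.09,0.04],[0.005,-0.12,0.08],[0.006,-0.16,0.12],[0.006,-0.2,0.15],[0.006,-0.25,0.16],[0.006,-0.28,0.16],[0.006,-0.28,0.16]],"turn":[[0,0,0],[0,0,0],[0,0,0],[0,0,0],[0,0,0],[0,0,0],[0,0,0],[0,0,0],[0,0,0],[0,0,0],[0,0,0]],"gripper":[100,100,100,100,100,100,100,100,100,100,100]}'
python3 - <<'E'
from h import *
f=eyes.grab_frame("scene"); g=eyes.grab_frame("top")
a=cv2.resize(f["color"][165:315,200:350,::-1],None,fx=4,fy=4,interpolation=cv2.INTER_CUBIC)[:, :480]
b=cv2.resize(g["color"][220:320,180:287,::-1],None,fx=3,fy=3,interpolation=cv2.INTER_CUBIC)
im=np.zeros((600,800,3),np.uint8); im[:,:480]=a; im[:300,479:800]=b[:300,:321]; cv2.imwrite("pics/fin.png",im)
# predicted corners for seated tote, yaw as track (crop coords)
th=.052; X=np.array([np.cos(th),np.sin(th)]);Y=np.array([-np.sin(th),np.cos(th)])
c=np.array([577.3-.05*78,13.4])+78*Y
for n,dx,dy,z in [("nearL_top",-70,-78,134),("nearR_top",70,-78,134),("nearL_bot",-70,-78,78),("farL_top",-70,78,134),("farR_top",70,78,134)]:
    p=[*(c+dx*X+dy*Y),z]; u=w2px(f,p); v=w2px(g,p); print(n,((u-[200,165])*4).round(),((v-[180,220])*3+[479,0]).round())
E
```

```text
time_s: 22.98
tcp_pos: [582.3, -273.6, 250.4]
eef_rot: [-0.126, 0.679, 0.713, 0.12]
wrist_force: [0.1, 0.2, 0.3]
finger_gap: 85.2
finger_force: 0.0
nearL_top [169. 203.] [747. 245.]
nearR_top [390. 132.] [742.  37.]
nearL_bot [178. 278.] [753. 243.]
farL_top [71. 63.] [512. 253.]
farR_top [277.   5.] [511.  44.]
```

View pics/fin.png

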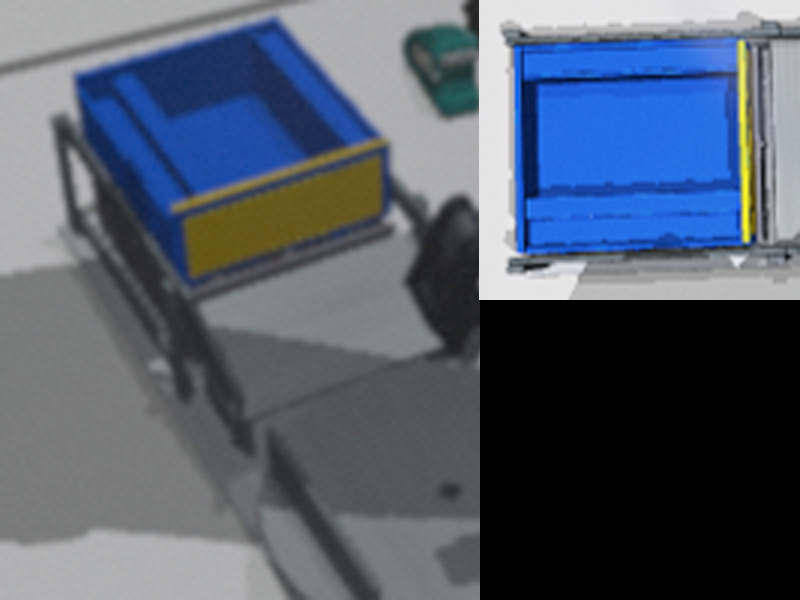

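The view shows the blue tote on the grey one, its yellow end flush against the grey near lip. I compare pitch against the known-level pose on the turntable from the corner readings.

Run:
```python
from h import *
from scipy.optimize import least_squares
from scipy.spatial.transform import Rotation as R
f=eyes.grab_frame("scene")
def fit(px,org,x0):
    P=np.array([[-70,-76,68],[70,-76,68],[-70,76,68],[70,76,68]],float)
    px=np.array(px)/4+org
    def r(p):
        M=R.from_euler('z',.052)*R.from_euler('x',p[3])
        return np.concatenate([w2px(f,q)-u for q,u in zip(M.apply(P)+p[:3],px)])
    s=least_squares(r,x0,x_scale=[1,1,1,.01]); print(s.x[:3].round(1),"pitch deg",np.degrees(s.x[3]).round(1),"rms",np.sqrt(np.mean(s.fun**2)).round(2))
fit([(397,525),(637,430),(258,340),(482,255)],[200,170],[586,-184,54,0])
fit([(172,208),(387,140),(75,76),(277,18)],[200,165],[573,91,66,0])
```

```text
[ 588.  -169.3   33.2] pitch deg -0.7 rms 0.74
[573.5 103.   49.3] pitch deg -0.3 rms 0.3
```

```bash
python3 -c "
from bench import manip
print(manip.sign_off())"
```

```text
the job is handed in; nothing more can be done
None
```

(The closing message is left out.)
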